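# Make up the kit tray for fitting one water meter

### The arm

A 6-joint arm with a two-finger parallel gripper is mounted at the origin on a cart in front of the work surface, level with it; the furniture and walls round the work are solid. World frame = base frame: x ahead of the robot, y to its left, z up, the work surface at z = 0. Lengths are in m, angles in rad, forces in N, time in s.
With the tool pointing down it reaches from about 0.375 to 0.975 m from the base axis. Payload 3.8 kg.
Tool frame: the origin (TCP) lies on the centre line of the jaws, within the pads' length; the fingertips stand 17 mm ahead of it and the grasp point (between the pads) lies 2 mm behind it (bot.tip_extent is the distance from the TCP to the fingertips, in m); z points along the fingers, y is the line along which they close (so a half turn about z gives the same grasp; the last joint's range is limited). The gripper opens to 85 mm and grips with 20 to 120 N. Pads are 22 mm wide; open, the fingers measure 114 mm over their backs; the gripper's body (76 mm by 85 mm) begins 54 mm behind the grasp point. The pads swing forward as they close: fully open they stand 13 mm farther back than shut.
Start: joints at [1.273, 0.264, 1.604, -0, 1.274, -0.037], TCP at [0.174, 0.652, 0.248] pointing down, gripper open.
Joint ranges: [-2.63, 2.63], [-0.94, 2.18], [0.31, 2.57], [-1.31, 4.45], [0, 2.66], [-2.55, 2.55]. Speed limits (rad/s): [2.57, 2.57, 3.14, 3.14, 3.14, 3.14].

### API

Orientations are given as a rotation vector (axis times angle).
In Python, from workcell import readout, read_camera, finish_job, bot gives the robot as it stands.
- The arm moves only by the tool jog_arm, never from a script. Its argument "deltas" is one flat list of numbers, 7 for each row, row after row: the shift along the tool's x, y, z in m, then the turn, a rotation vector about the tool's x, y, z in degrees, then the gripper command: -1 is shut, 1 is fully open, values between are in proportion. A call has 1 to 8 rows; each row is the pose to reach, as a shift and turn from the pose commanded when the call began, along the tool's axes at that moment; what a row does not reach only later rows make up. A row lasts 1/10 s, in which the tool goes at most 50 mm and 8.59 degrees, less where a joint would pass 70% of its speed; a pose out of reach is approached as far as the arm can. A call with a gripper value outside its range is refused whole. The fingers move at their own pace and stop on an object; "squeeze" is the grip in N (left out, the last holds). Time passes only in rows, so rows that repeat a pose let the fingers close. It gives the time, the measured TCP pose, the force, the opening and the grip force at its end, in the units of the state.
- readout.read_state(): the state, without advancing time (a new reading comes with each control period).
- read_camera(name): name is "scene" or "top" or "wrist"; returns a dict with "color" (384x512x3 uint8, blue, green, red), "fx", "fy", "cx", "cy" (pixels), "origin" and "attitude" of the camera in the world. Camera axes: x right, y down, z forward; pixel columns grow to the right and rows downward; lengths in m; the calibration is good to about 2 mm. The wrist camera is an equidistant fisheye: a pixel r from the principal point sees the ray r / f radians off the axis. A picture is of the moment at which its call begins. There is no depth.
- finish_job(): hands the job in; it is judged then, once.
The state is a dict: "time": time; "q": joint angles; "joint_vel": joint speeds; "joint_torque": joint torques, N m; "tool_pos": TCP position; "tcp_rot": TCP orientation; "wrist_force": force on the tool from outside, world axes, zero at the start; "torque": the same for the moment, N m; "width": opening from 0.0 (shut) to 1.0 (fully open); "grip_force": force on a finger pad.
Only numpy, scipy, OpenCV 4.12 (cv2) and the standard library are available. Lean on these libraries where they do the work, as an engineer would, in place of code of your own. Each camera call takes 0.05 s, during which the arm holds its last target. There are 200 camera calls.

### The job

Make up the kit tray for fitting one water meter: stand the two brass couplings (the nuts with a tailpiece) upright in the two small end recesses, one in each, lay the white thread-tape roll flat in the middle recess, and lay the screwdriver in the long recess, either way round. Everything must sit down on the floor of its recess. The plain nuts, the black tape and the brush are not part of the kit: leave them where they are.

Things in the scene. Friction and masses are not known exactly. Their poses are not given: they have to be found in the camera images.
- kit_tray: shallow grey tray fixed to the desk, 132 (x) x 206 (y) x 10 mm; origin: centre of its underside, z up. Four recesses 4 mm deep (floors 6 mm, rims 10 mm above the desk), ribs 8 mm. Own axes, mm: long recess 44 (x) x 190 (y) centred at (-36, 0), nearer the robot; beyond it a row, each 64 in x: middle recess 70 in y at (26, 0), two end recesses 52 in y at (26, -69) and (26, 69).
- coupling_1: brass pipe coupling, standing upright: a hexagon nut below (29 mm across the flats, 33 mm over the corners, 16 mm high) with a plain round tailpiece (20 mm diameter from 26 mm to 50 mm height) rising out of it, 50 mm tall overall, 90 g. Origin: centre of its underside, z up along its axis. The two couplings are alike.
- coupling_2: brass pipe coupling, standing upright: a hexagon nut below (29 mm across the flats, 33 mm over the corners, 16 mm high) with a plain round tailpiece (20 mm diameter from 26 mm to 50 mm height) rising out of it, 50 mm tall overall, 90 g. Origin: centre of its underside, z up along its axis. The two couplings are alike.
- tape_roll: white roll of thread-seal tape lying flat, 48 mm diameter, 14 mm high, 30 g. Origin: centre of its underside, z up.
- screwdriver: screwdriver lying flat, 172 mm long. Origin: mid-length, level with the handle's underside. y runs along it to the handle end: handle (24 mm wide and 24 mm high) reaches from y = -6 mm to +86 mm, the 6 mm blade from -6 mm to -86 mm, its axis 12 mm up. 85 g, most of it in the handle.
- nut_1: loose plain brass hexagon nut without a tailpiece, 29 mm across the flats, 33 mm over the corners, only 16 mm high, lying flat; does not belong in the kit. Origin: centre of its underside.
- nut_2: loose plain brass hexagon nut without a tailpiece, 29 mm across the flats, 33 mm over the corners, only 16 mm high, lying flat; does not belong in the kit. Origin: centre of its underside.
- black_tape: black roll of insulating tape lying flat, 68 mm diameter, 18 mm high; does not belong in the kit. Origin: centre of its underside.
- brush: round cleaning brush with a wooden handle and black bristles lying flat, 164 mm long along its y axis, 23 mm thick; does not belong in the kit. Origin: below the middle of its length.

How it is judged:
At the end, for the whole second after the job is handed in: Couplings upright (0.12 rad), one in each end recess (x 18, y 12 mm); white roll flat in the middle one (12, 14 mm); screwdriver along the long one (14, 16 mm, 0.2 rad); origins under 8 mm above the tray's underside; all at rest; nuts, black tape and brush within 30 mm of their starts ((((x of coupling_1 in the frame of kit_tray between 0.008 and 0.044 m and y of coupling_1 in the frame of kit_tray between -0.081 and -0.057 m and z of coupling_1 in the frame of kit_tray between 0.003 and 0.008 m) and (x of coupling_2 in the frame of kit_tray between 0.008 and 0.044 m and y of coupling_2 in the frame of kit_tray between 0.057 and 0.081 m and z of coupling_2 in the frame of kit_tray between 0.003 and 0.008 m)) or ((x of coupling_1 in the frame of kit_tray between 0.008 and 0.044 m and y of coupling_1 in the frame of kit_tray between 0.057 and 0.081 m and z of coupling_1 in the frame of kit_tray between 0.003 and 0.008 m) and (x of coupling_2 in the frame of kit_tray between 0.008 and 0.044 m and y of coupling_2 in the frame of kit_tray between -0.081 and -0.057 m and z of coupling_2 in the frame of kit_tray between 0.003 and 0.008 m))) and x of tape_roll in the frame of kit_tray between 0.014 and 0.038 m and y of tape_roll in the frame of kit_tray between -0.014 and 0.014 m and z of tape_roll in the frame of kit_tray between 0.003 and 0.008 m and x of screwdriver in the frame of kit_tray between -0.05 and -0.022 m and y of screwdriver in the frame of kit_tray between -0.016 and 0.016 m and z of screwdriver in the frame of kit_tray between 0.003 and 0.008 m and angle between the y axis of screwdriver and the y axis of kit_tray, either way round below 0.2 rad and angle between each of coupling_1, coupling_2, tape_roll's own z axis and vertical below 0.12 rad and linear speed of each of coupling_1, coupling_2, tape_roll, screwdriver below 0.02 m/s and distance of each of nut_1, nut_2, black_tape, brush from where it was at the start of the episode below 0.03 m); the robot touches nothing.
It fails at once if a plain nut, the black tape or the brush is moved by more than 30 mm (distance of any of nut_1, nut_2, black_tape, brush from where it was at the start of the episode above 0.03 m).
It also fails if it takes over 93 s, if anything falls off the work surface, if the arm or the gripper's body presses on something with over 40 N, if the wrist force passes 120 N, or if a joint passes its speed limit or range.

## Working session

There is one attempt and no reset: what is moved stays moved. The work goes in short steps, Python scripts to look and compute and a tool call to move; the robot and the scene stay as the last step left them, time stands still between calls to the robot, and variables do not carry over. Pictures are saved under pics/ and viewed, at most 14 in all, crops included, and the job is handed in when it is done.

Besides the shell and the picture viewer there is one more tool, called after ">>>" by a JSON object that holds its "method" and its "body", one argument or row to a line. jog_arm: Moves the arm, as the interface text tells. Its arguments: {"type":"object","properties":{"deltas":{"type":"array"},"squeeze":{"type":"number"}},"required":["deltas"]}

```bash
ls; mkdir -p pics; python3 - <<'E'
from workcell import readout, read_camera, bot
import cv2,numpy as np
s=readout.read_state();print(s)
for n in("top","scene"):
    c=read_camera(n);cv2.imwrite(f"pics/{n}0.png",c["color"]);print(n,{k:v for k,v in c.items() if k!="color"})
E
```

```text
pics
{'time': 0.0, 'q': array([ 1.27309295e+00,  2.64754744e-01,  1.60539335e+00, -8.59236246e-06,
        1.27370342e+00, -3.68919080e-02]), 'joint_vel': array([ 0.00107532,  0.00149656, -0.00060518,  0.00122411,  0.0001213 ,
        0.00158696]), 'joint_torque': array([ 2.26099573e-04, -5.15100288e+01, -3.67320478e+01, -4.97471956e-05,
        1.24716581e-02,  6.53225015e-05]), 'tool_pos': array([0.17385119, 0.6514991 , 0.24695047]), 'tcp_rot': array([-0.40846948, -3.11455173,  0.00350041]), 'wrist_force': array([ 0.89487953,  1.21343121, -0.65807015]), 'torque': array([ 0.00077642, -0.02221982,  0.06078444]), 'grip_force': 0.0, 'width': 1.00263289988759}
top {'fx': 399.8465052342732, 'fy': 399.8465052342732, 'cx': 244.83048272070937, 'cy': 188.9452974319758, 'origin': array([0.27371396, 0.01435898, 1.28129257]), 'attitude': array([-2.05194781,  2.18540936, -0.22326999])}
scene {'fx': 381.4859937429054, 'fy': 381.4859937429054, 'cx': 258.41635744312737, 'cy': 193.60396442868588, 'origin': array([ 0.18608201, -0.59658923,  0.76019639]), 'attitude': array([-2.29067611,  0.62270616, -0.26117555])}
```

View pics/top0.png

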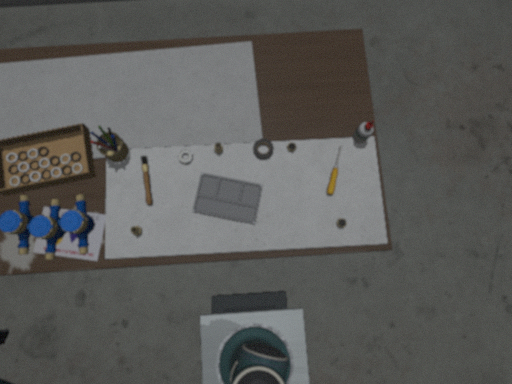

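View pics/scene0.png

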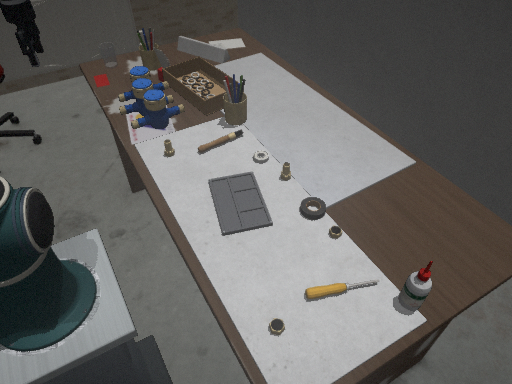

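The top view shows the couplings at (137,231) and (218,148), the white roll at (186,157), the tray at (228,198) and the screwdriver at (333,178). The plain nuts are at (292,147) and (341,223). The scene view agrees: the tall brass parts are at (169,147) and (286,171).

```bash
cat > h.py <<'E'
from workcell import readout, read_camera, bot, finish_job
import cv2,numpy as np
from scipy.spatial.transform import Rotation as Ro
def proj_ray(c,px,fish=False):
    px=np.atleast_2d(np.asarray(px,float))
    d=(px-[c["cx"],c["cy"]])/[c["fx"],c["fy"]]
    if fish:
        r=np.linalg.norm(d,axis=1,keepdims=True)+1e-12
        v=np.hstack([d/r*np.sin(r),np.cos(r)])
    else: v=np.hstack([d,np.ones((len(d),1))])
    return Ro.from_rotvec(c["attitude"]).apply(v)
def plane(c,px,z,fish=False):
    v=proj_ray(c,px,fish);o=np.array(c["origin"])
    return o+v*((z-o[2])/v[:,2])[:,None]
def go(target,yaw,s=None):
    """tool deltas to world target with fingers closing line (tool y) at yaw mod pi, pointing down"""
    s=s or readout.read_state();R=Ro.from_rotvec(s["tcp_rot"])
    ty=R.apply([0,1,0]);cur=np.arctan2(ty[1],ty[0])
    d=(yaw-cur+np.pi/2)%np.pi-np.pi/2
    return np.round(R.inv().apply(np.array(target)-s["tool_pos"]),4),"turn about tool z deg",round(-np.degrees(d),1),"alt",round(-np.degrees(d-np.sign(d)*np.pi),1),"q",np.round(s["q"],2)
E
python3 - <<'E'
from h import *
s=readout.read_state();print(Ro.from_rotvec(s["tcp_rot"]).as_matrix().round(3))
t=read_camera("top");im=t["color"]
for n,p,z in [("cA",(137,231),.03),("cB",(218,148),.03),("roll",(186,157),.014),("nut",(292,147),.016),("nut",(341,223),.016),("black",(263,149),.018),("brush",(147,182),.012)]:
    print(n,plane(t,p,z).round(3))
hsv=cv2.cvtColor(im,cv2.COLOR_BGR2HSV)
m=np.zeros(im.shape[:2],np.uint8);m[165:225,185:270]=(hsv[165:225,185:270,2]<125)*255
k=max(cv2.findContours(m,0,2)[0],key=cv2.contourArea);r=cv2.minAreaRect(k)
b=plane(t,cv2.boxPoints(r),.01);print("tray",cv2.contourArea(k),b.round(3),b.mean(0),[np.linalg.norm(b[i]-b[i-1]) for i in range(4)])
m=np.zeros(im.shape[:2],np.uint8);sl=np.s_[140:200,315:350];m[sl]=((hsv[sl][...,1]>60))*255
ys,xs=np.nonzero(m);print("sd handle",len(xs),plane(t,cv2.boxPoints(cv2.minAreaRect(np.c_[xs,ys].astype(np.float32))),.012).round(3))
print("tip",plane(t,(339,147),.012))
cv2.imwrite("pics/a.png",cv2.resize(im[120:260,95:385],None,fx=2.7,fy=2.7,interpolation=2))
E
```

```text
[[-0.966  0.258 -0.001]
 [ 0.258  0.966 -0.002]
 [ 0.    -0.002 -1.   ]]
cA [[0.415 0.34  0.03 ]]
cB [[0.67  0.074 0.03 ]]
roll [[0.65  0.181 0.014]]
nut [[ 0.662 -0.17   0.016]]
nut [[ 0.402 -0.303  0.016]]
black [[ 0.661 -0.073  0.018]]
brush [[0.575 0.31  0.012]]
tray 2587.0 [[ 0.465  0.172  0.01 ]
 [ 0.6    0.14   0.01 ]
 [ 0.544 -0.067  0.01 ]
 [ 0.411 -0.031  0.01 ]] [0.50493416 0.05352578 0.01      ] [np.float64(0.21035364840808315), np.float64(0.1384508714988538), np.float64(0.2148361042329193), np.float64(0.13754818004094438)]
sd handle 176 [[ 0.502 -0.265  0.012]
 [ 0.588 -0.297  0.012]
 [ 0.58  -0.319  0.012]
 [ 0.494 -0.287  0.012]]
tip [[ 0.65370156 -0.3257202   0.012     ]]
```

View pics/a.png

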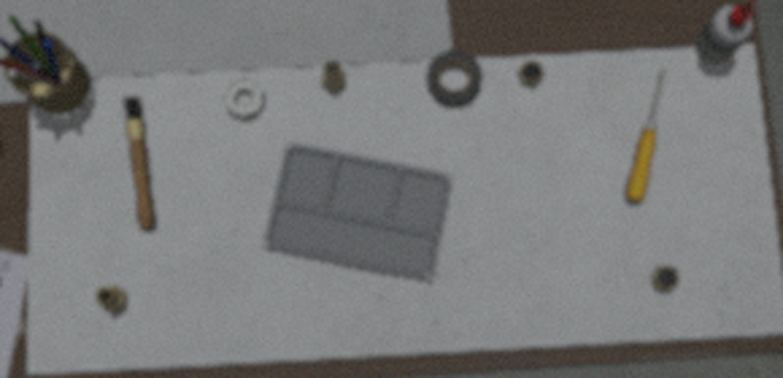

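>>> {"method": "jog_arm", "body": {
  "deltas": [-0.31, -0.24, 0.03, 0, 0, 0, 1, -0.31, -0.24, 0.03, 0, 0, 0, 1, -0.31, -0.24, 0.03, 0, 0, 0, 1, -0.31, -0.24, 0.03, 0, 0, 0, 1, -0.31, -0.24, 0.03, 0, 0, 0, 1, -0.31, -0.24, 0.03, 0, 0, 0, 1, -0.31, -0.24, 0.08, 0, 0, 0, 1, -0.31, -0.24, 0.08, 0, 0, 0, 1],
  "squeeze": 40
}}

```text
time: 0.95
tool_pos: [0.4085, 0.3453, 0.1734]
tcp_rot: [0.409, 3.113, 0.003]
wrist_force: [1.4, 0.2, -0.1]
width: 0.998
grip_force: 0.0
```

>>> {"method": "jog_arm", "body": {
  "deltas": [0, 0, 0, 0, 0, 0, 0, 0, 0, 0, 0, 0, 0, 0, 0, 0, 0, 0, 0, 0, 0]
}}

```text
time: 1.25
tool_pos: [0.407, 0.3474, 0.1737]
tcp_rot: [0.408, 3.115, 0.002]
wrist_force: [0.7, -0.4, 0.1]
width: 0.519
grip_force: 0.0
```

```bash
python3 - <<'E'
from h import *
s=readout.read_state();print(s["tool_pos"],s["tcp_rot"],s["q"],s["width"],s["time"])
c=read_camera("wrist");cv2.imwrite("pics/w1.png",c["color"]);print({k:v for k,v in c.items() if k!="color"})
E
```

```text
[0.40701915 0.34736793 0.17365171] [4.08086055e-01 3.11461398e+00 1.66288704e-03] [ 6.59635606e-01  5.95108354e-02  1.98301130e+00  5.51717266e-04
  1.09806680e+00 -6.50849947e-01] 0.5185127649240328 1.25
{'fx': 297.3186396354542, 'fy': 297.3186396354542, 'cx': 258.4866106529681, 'cy': 192.91815831030038, 'origin': array([0.34257805, 0.36460838, 0.29937994]), 'attitude': array([2.31661789, 1.78163333, 0.2411021 ])}
```

View pics/w1.png

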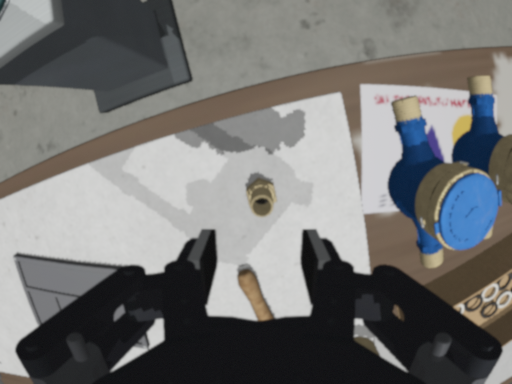

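The coupling is upright, with the top ring of its tailpiece at (262,205).

```bash
python3 - <<'E'
from h import *
c=read_camera("wrist");p=plane(c,(262,205),.05,True)[0];print(p)
# nut rim check
print(plane(c,(261,183),.016,True))
print(go((p[0],p[1],.040),np.radians(75)))
E
```

```text
[0.41999361 0.34839753 0.05      ]
[[0.40841748 0.35090392 0.016     ]]
(array([-0.0124,  0.0035,  0.1342]), 'turn about tool z deg', np.float64(0.2), 'alt', np.float64(-179.8), 'q', array([ 0.66,  0.06,  1.98,  0.  ,  1.1 , -0.65]))
```

>>> {"method": "jog_arm", "body": {
  "deltas": [-0.012, 0.003, 0.08, 0, 0, 0, 0, -0.012, 0.003, 0.08, 0, 0, 0, 0, -0.012, 0.003, 0.134, 0, 0, 0, 0, -0.012, 0.003, 0.134, 0, 0, 0, 0, -0.012, 0.003, 0.134, 0, 0, 0, 0, -0.012, 0.003, 0.134, 0, 0, 0, -1, -0.012, 0.003, 0.134, 0, 0, 0, -1, -0.012, 0.003, 0.134, 0, 0, 0, -1]
}}

```text
time: 2.15
tool_pos: [0.4213, 0.3481, 0.042]
tcp_rot: [0.408, 3.111, 0.007]
wrist_force: [-0.9, 0.9, 4.5]
width: 0.223
grip_force: 40.1
```

>>> {"method": "jog_arm", "body": {
  "deltas": [0, 0, 0, 0, 0, 0, -1, 0, 0, 0, 0, 0, 0, -1, 0, 0, 0, 0, 0, 0, -1]
}}

```text
time: 2.45
tool_pos: [0.4213, 0.3481, 0.0419]
tcp_rot: [0.409, 3.111, 0.007]
wrist_force: [-1.7, 0.6, 8.7]
width: 0.229
grip_force: 40.3
```

>>> {"method": "jog_arm", "body": {
  "deltas": [0, 0, -0.05, 0, 0, 0, -1, 0, 0, -0.1, 0, 0, 0, -1, -0.18, -0.19, -0.1, 0, 0, 0, -1, -0.18, -0.19, -0.1, 0, 0, 0, -1, -0.18, -0.19, -0.1, 0, 0, 0, -1, -0.18, -0.19, -0.1, 0, 0, 0, -1, -0.18, -0.19, -0.1, 0, 0, 0, -1, -0.18, -0.19, -0.1, 0, 0, 0, -1]
}}

```text
time: 3.25
tool_pos: [0.5466, 0.1121, 0.1402]
tcp_rot: [0.415, 3.111, -0.001]
wrist_force: [0.3, 0.5, -0.5]
width: 0.223
grip_force: 39.8
```

>>> {"method": "jog_arm", "body": {
  "deltas": [0, 0, 0, 0, 0, 0, -1, 0, 0, 0, 0, 0, 0, -1]
}}

```text
time: 3.45
tool_pos: [0.5437, 0.1168, 0.1391]
tcp_rot: [-0.409, -3.114, -0.001]
wrist_force: [-0.7, 0.5, -0.5]
width: 0.228
grip_force: 39.8
```

```bash
python3 - <<'E'
from h import *
s=readout.read_state();print(s["tool_pos"],s["tcp_rot"],s["width"],s["wrist_force"])
c=read_camera("wrist");cv2.imwrite("pics/w2.png",c["color"])
E
```

```text
[0.54370599 0.11683468 0.13910143] [-4.09393183e-01 -3.11410694e+00 -8.46380523e-04] 0.2279863866567272 [-0.6843744   0.54589812 -0.48253893]
```

View pics/w2.png

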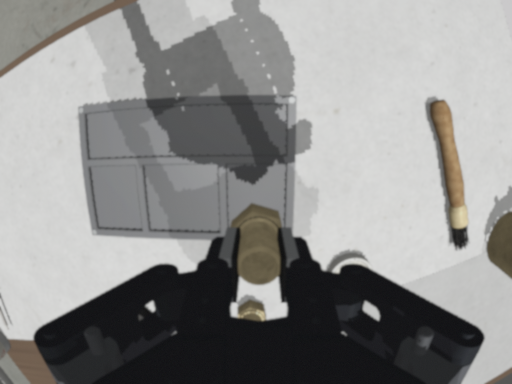

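Seen from the wrist, the tray has outer corners near (80,107), (295,97) and (94,235). The coupling is held upright.

```bash
python3 - <<'E'
from h import *
c=read_camera("wrist")
a,b,d=plane(c,[(80,107),(295,97),(94,235)],.01,True)
print(a,b,d,np.linalg.norm(b-a),np.linalg.norm(d-a))
y=(b-a)[:2];yaw=np.arctan2(*y[::-1]);ctr=(b+d)[:2]/2;print("yaw",np.degrees(yaw),"ctr",ctr)
u=np.array([np.cos(yaw),np.sin(yaw)]);v=np.array([u[1],-u[0]])
T=lambda x,y:ctr+x*v+y*u
for n,p in dict(E1=(.026,.069),E2=(.026,-.069),M=(.026,0),L=(-.036,0)).items(): print(n,T(*p).round(4))
s=readout.read_state();print(go((*T(.026,.069),.05),yaw))
# interior rib ends check: recess corners
print(plane(c,[(144,166),(219,165),(148,230)],.01,True))
E
```

```text
[ 0.4197462  -0.02609594  0.01      ] [0.47251339 0.16884216 0.01      ] [ 0.54600718 -0.06010106  0.01      ] 0.2019535563919728 0.13076002491838415
yaw 74.85374891151689 ctr [0.50926029 0.05437055]
E1 [0.5524 0.1142]
E2 [ 0.5163 -0.019 ]
M [0.5344 0.0476]
L [0.4745 0.0638]
(array([-0.0097, -0.0011,  0.0889]), 'turn about tool z deg', np.float64(0.3), 'alt', np.float64(-179.7), 'q', array([ 0.17,  0.14,  1.97,  0.  ,  1.04, -1.14]))
[[0.49461284 0.0228338  0.01      ]
 [0.51277226 0.09049109 0.01      ]
 [0.55458294 0.00418042 0.01      ]]
```

>>> {"method": "jog_arm", "body": {
  "deltas": [-0.01, 0, 0.04, 0, 0, 0, -1, -0.01, 0, 0.07, 0, 0, 0, -1, -0.01, 0, 0.085, 0, 0, 0, -1, -0.01, 0, 0.09, 0, 0, 0, -1, -0.01, 0, 0.09, 0, 0, 0, -1]
}}

```text
time: 4.05
tool_pos: [0.5534, 0.1147, 0.0493]
tcp_rot: [-0.406, -3.114, 0.0]
wrist_force: [0.7, 0.4, -0.9]
width: 0.224
grip_force: 39.7
```

>>> {"method": "jog_arm", "body": {
  "deltas": [0, 0, 0, 0, 0, 0, -0.2, 0, 0, 0, 0, 0, 0, -0.2, 0, 0, 0, 0, 0, 0, -0.2, 0, 0, 0, 0, 0, 0, -0.2]
}}

```text
time: 4.45
tool_pos: [0.5544, 0.1139, 0.0496]
tcp_rot: [0.408, 3.114, 0.001]
wrist_force: [0.5, 0.2, 0.0]
width: 0.398
grip_force: 0.0
```

>>> {"method": "jog_arm", "body": {
  "deltas": [0, 0, -0.05, 0, 0, 0, -0.2, 0, 0, -0.1, 0, 0, 0, -0.2, -0.075, 0.09, -0.12, 0, 0, 0, 1, -0.075, 0.09, -0.12, 0, 0, 0, 1, -0.075, 0.09, -0.12, 0, 0, 0, 1, -0.075, 0.09, -0.12, 0, 0, 0, 1, -0.075, 0.09, -0.12, 0, 0, 0, 1]
}}

```text
time: 5.15
tool_pos: [0.6491, 0.1811, 0.1685]
tcp_rot: [-0.408, -3.114, 0.001]
wrist_force: [-0.6, 0.0, -0.2]
width: 1.003
grip_force: 0.0
```

```bash
python3 - <<'E'
from h import *
s=readout.read_state();print(s["tool_pos"],s["tcp_rot"],s["width"],s["wrist_force"])
c=read_camera("wrist");cv2.imwrite("pics/w3.png",c["color"])
E
```

```text
[0.64906143 0.18114426 0.16846606] [-4.07797514e-01 -3.11369735e+00  1.25215410e-03] 1.0026081201452548 [-0.64285416  0.01301764 -0.20737216]
```

View pics/w3.png

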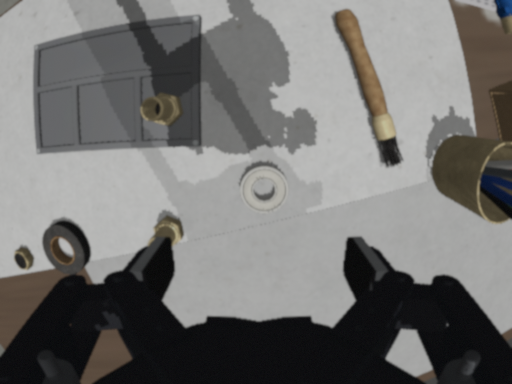

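The first coupling stands in its recess at (165,108). The white roll is at (264,186), and the second coupling is partly hidden at (167,230).

```bash
python3 - <<'E'
from h import *
c=read_camera("wrist")
p=plane(c,(264,186),.012,True)[0];print(p, plane(c,[(240,186),(288,186)],.01,True),plane(c,(170,228),.016,True))
print(go((p[0],p[1],.023),np.radians(75)))
E
```

```text
[0.65245108 0.18563655 0.012     ] [[0.64686556 0.16271876 0.01      ]
 [0.65899237 0.2084512  0.01      ]] [[0.6696651  0.08054757 0.016     ]]
(array([-0.0031,  0.0062,  0.145 ]), 'turn about tool z deg', np.float64(0.0), 'alt', np.float64(-180.0), 'q', array([ 0.23,  0.32,  1.69, -0.  ,  1.14, -1.07]))
```

>>> {"method": "jog_arm", "body": {
  "deltas": [-0.003, 0.006, 0.05, 0, 0, 0, 1, -0.003, 0.006, 0.1, 0, 0, 0, 1, -0.003, 0.006, 0.135, 0, 0, 0, 1, -0.003, 0.006, 0.146, 0, 0, 0, 1, -0.003, 0.006, 0.146, 0, 0, 0, 1, -0.003, 0.006, 0.146, 0, 0, 0, -1, -0.003, 0.006, 0.146, 0, 0, 0, -1, -0.003, 0.006, 0.146, 0, 0, 0, -1]
}}

```text
time: 6.05
tool_pos: [0.6563, 0.1868, 0.0263]
tcp_rot: [0.408, 3.11, 0.003]
wrist_force: [-3.9, -2.0, 11.4]
width: 0.527
grip_force: 39.7
```

>>> {"method": "jog_arm", "body": {
  "deltas": [0, 0, 0, 0, 0, 0, -1, 0, 0, 0, 0, 0, 0, -1]
}}

```text
time: 6.25
tool_pos: [0.6563, 0.1868, 0.0266]
tcp_rot: [0.408, 3.11, 0.003]
wrist_force: [-1.6, -1.4, 6.2]
width: 0.52
grip_force: 39.8
```

```bash
python3 - <<'E'
from h import *
print(go((.5344,.0476,.14),np.radians(75)))
E
```

```text
(array([ 0.0814, -0.1657, -0.1141]), 'turn about tool z deg', np.float64(0.1), 'alt', np.float64(-179.9), 'q', array([ 0.24,  0.48,  1.76, -0.  ,  0.9 , -1.07]))
```

>>> {"method": "jog_arm", "body": {
  "deltas": [0, 0, -0.03, 0, 0, 0, -1, 0, 0, -0.07, 0, 0, 0, -1, 0, 0, -0.114, 0, 0, 0, -1, 0.08, -0.166, -0.114, 0, 0, 0, -1, 0.08, -0.166, -0.114, 0, 0, 0, -1, 0.08, -0.166, -0.114, 0, 0, 0, -1, 0.08, -0.166, -0.114, 0, 0, 0, -1, 0.08, -0.166, -0.114, 0, 0, 0, -1]
}}

```text
time: 7.05
tool_pos: [0.5311, 0.0441, 0.1379]
tcp_rot: [-0.413, -3.114, 0.002]
wrist_force: [0.0, 0.3, -0.2]
width: 0.514
grip_force: 40.8
```

>>> {"method": "jog_arm", "body": {
  "deltas": [0, 0, 0, 0, 0, 0, -1, 0, 0, 0, 0, 0, 0, -1]
}}

```text
time: 7.25
tool_pos: [0.5355, 0.0472, 0.1384]
tcp_rot: [0.408, 3.112, 0.001]
wrist_force: [0.0, -0.4, -0.7]
width: 0.512
grip_force: 40.8
```

```bash
python3 - <<'E'
from h import *
s=readout.read_state();print(s["tool_pos"],s["tcp_rot"],s["width"],s["wrist_force"])
c=read_camera("wrist");cv2.imwrite("pics/w4.png",c["color"])
print(go((.5344,.0476,.031),np.radians(74.9)))
E
```

```text
[0.53549117 0.04716336 0.13839428] [4.07835683e-01 3.11203008e+00 1.34813371e-03] 0.5119819973695973 [ 0.02575788 -0.41847666 -0.65812409]
(array([ 1.300e-03, -1.000e-04,  1.071e-01]), 'turn about tool z deg', np.float64(0.2), 'alt', np.float64(-179.8), 'q', array([ 0.04,  0.1 ,  2.01,  0.  ,  1.03, -1.27]))
```

View pics/w4.png

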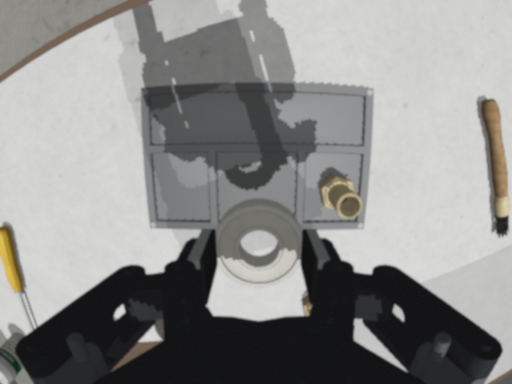

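The roll is held level between the pads, with its centre at about (259,241), above the middle recess.

```bash
python3 - <<'E'
from h import *
c=read_camera("wrist")
for z in (.112,.119,.126): print(z,plane(c,[(259,241),(217,240),(302,240),(259,200)],z,True).round(4).tolist())
print(c["origin"])
E
```

```text
0.112 [[0.5381, 0.0475, 0.112], [0.5316, 0.0248, 0.112], [0.5439, 0.0709, 0.112], [0.5149, 0.0536, 0.112]]
0.119 [[0.535, 0.0483, 0.119], [0.5288, 0.0266, 0.119], [0.5405, 0.0707, 0.119], [0.5129, 0.0541, 0.119]]
0.126 [[0.5318, 0.0491, 0.126], [0.526, 0.0285, 0.126], [0.5371, 0.0704, 0.126], [0.5108, 0.0546, 0.126]]
[0.47073644 0.0646636  0.26364897]
```

>>> {"method": "jog_arm", "body": {
  "deltas": [0, 0, 0.05, 0, 0, 0, -1, 0, 0, 0.08, 0, 0, 0, -1, 0, 0, 0.095, 0, 0, 0, -1, 0, 0, 0.104, 0, 0, 0, -1, 0, 0, 0.104, 0, 0, 0, -1, 0, 0, 0.104, 0, 0, 0, -1]
}}

```text
time: 7.95
tool_pos: [0.5356, 0.047, 0.0341]
tcp_rot: [0.407, 3.113, 0.001]
wrist_force: [0.7, 0.5, -0.1]
width: 0.515
grip_force: 41.0
```

>>> {"method": "jog_arm", "body": {
  "deltas": [0, 0, 0.002, 0, 0, 0, -1, 0, 0, 0.002, 0, 0, 0, 0.3, 0, 0, 0.002, 0, 0, 0, 0.3, 0, 0, 0.002, 0, 0, 0, 0.3]
}}

```text
time: 8.35
tool_pos: [0.5341, 0.0466, 0.0312]
tcp_rot: [0.408, 3.115, 0.0]
wrist_force: [0.1, 0.3, -0.7]
width: 0.646
grip_force: 0.0
```

```bash
python3 - <<'E'
from h import *
print(go((.665,.07,.16),np.radians(75)))
E
```

```text
(array([-0.1205,  0.0563, -0.1288]), 'turn about tool z deg', np.float64(0.1), 'alt', np.float64(-179.9), 'q', array([ 0.04,  0.24,  2.08, -0.  ,  0.82, -1.27]))
```

>>> {"method": "jog_arm", "body": {
  "deltas": [0, 0, -0.05, 0, 0, 0, 0.3, 0, 0, -0.1, 0, 0, 0, 0.3, -0.12, 0.056, -0.13, 0, 0, 0, 0.3, -0.12, 0.056, -0.13, 0, 0, 0, 0.3, -0.12, 0.056, -0.13, 0, 0, 0, 0, -0.12, 0.056, -0.13, 0, 0, 0, 0, -0.12, 0.056, -0.13, 0, 0, 0, 0]
}}

```text
time: 9.05
tool_pos: [0.6644, 0.0698, 0.1606]
tcp_rot: [-0.408, -3.114, 0.0]
wrist_force: [-0.2, -0.1, -0.6]
width: 0.501
grip_force: 0.0
```

```bash
python3 - <<'E'
from h import *
s=readout.read_state();print(s["tool_pos"],s["tcp_rot"],s["width"],s["wrist_force"])
c=read_camera("wrist");cv2.imwrite("pics/w5.png",c["color"])
E
```

```text
[0.6643773  0.06982485 0.16055933] [-4.08093700e-01 -3.11396015e+00  3.97572633e-04] 0.5011920442546228 [-0.20337417 -0.06087776 -0.56962084]
```

View pics/w5.png

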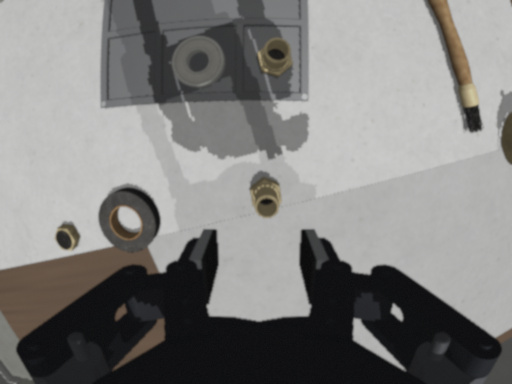

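The roll lies in the middle recess at (198,62). The second coupling's top ring is at (267,206).

```bash
python3 - <<'E'
from h import *
c=read_camera("wrist");p=plane(c,(267,206),.05,True)[0];print(p, plane(c,(265,186),.016,True))
print(go((p[0],p[1],.041),np.radians(75)))
print("roll",plane(c,(198,62),.02,True),"cA",plane(c,(276,47),.056,True))
E
```

```text
[0.6732882  0.07479296 0.05      ] [[0.66452487 0.07609711 0.016     ]]
(array([-0.0093,  0.0079,  0.1187]), 'turn about tool z deg', np.float64(0.1), 'alt', np.float64(-179.9), 'q', array([ 0.07,  0.31,  1.71, -0.  ,  1.12, -1.24]))
roll [[0.53775871 0.04767022 0.02      ]] cA [[0.55099805 0.11374171 0.056     ]]
```

>>> {"method": "jog_arm", "body": {
  "deltas": [-0.01, 0.007, 0.06, 0, 0, 0, 0, -0.01, 0.007, 0.1, 0, 0, 0, 0, -0.01, 0.007, 0.119, 0, 0, 0, 0, -0.01, 0.007, 0.119, 0, 0, 0, 0, -0.01, 0.007, 0.119, 0, 0, 0, -1, -0.01, 0.007, 0.119, 0, 0, 0, -1, -0.01, 0.007, 0.119, 0, 0, 0, -1, -0.01, 0.007, 0.119, 0, 0, 0, -1]
}}

```text
time: 9.95
tool_pos: [0.6769, 0.074, 0.044]
tcp_rot: [0.408, 3.112, 0.001]
wrist_force: [-0.7, 0.5, -1.4]
width: 0.225
grip_force: 40.4
```

```bash
python3 - <<'E'
from h import *
s=readout.read_state();print(s["tool_pos"],s["width"],s["grip_force"],go((.5163,-.019,.11),np.radians(75)))
E
```

```text
[0.67694549 0.0740321  0.04401345] 0.2245739141638616 40.43276358162984 (array([ 0.131 , -0.1313, -0.0665]), 'turn about tool z deg', np.float64(0.1), 'alt', np.float64(-179.9), 'q', array([ 0.07,  0.45,  1.75, -0.  ,  0.93, -1.24]))
```

>>> {"method": "jog_arm", "body": {
  "deltas": [0, 0, -0.04, 0, 0, 0, -1, 0, 0, -0.08, 0, 0, 0, -1, 0.131, -0.131, -0.08, 0, 0, 0, -1, 0.131, -0.131, -0.08, 0, 0, 0, -1, 0.131, -0.131, -0.08, 0, 0, 0, -1, 0.131, -0.131, -0.08, 0, 0, 0, -1, 0.131, -0.131, -0.08, 0, 0, 0, -1, 0.131, -0.131, -0.08, 0, 0, 0, -1]
}}

```text
time: 10.75
tool_pos: [0.5157, -0.0192, 0.1231]
tcp_rot: [0.41, 3.112, 0.001]
wrist_force: [0.9, 0.9, -0.6]
width: 0.222
grip_force: 40.5
```

```bash
python3 - <<'E'
from h import *
s=readout.read_state();print(s["tool_pos"],s["width"],s["grip_force"],go((.5163,-.019,.0505),np.radians(75)))
c=read_camera("wrist");cv2.imwrite("pics/w6.png",c["color"])
E
```

```text
[ 0.51570668 -0.01916958  0.1230543 ] 0.22214480185971164 40.470098022487946 (array([-0.0004,  0.0003,  0.0726]), 'turn about tool z deg', np.float64(-0.0), 'alt', np.float64(180.0), 'q', array([-0.09,  0.08,  2.07,  0.  ,  0.99, -1.39]))
```

View pics/w6.png

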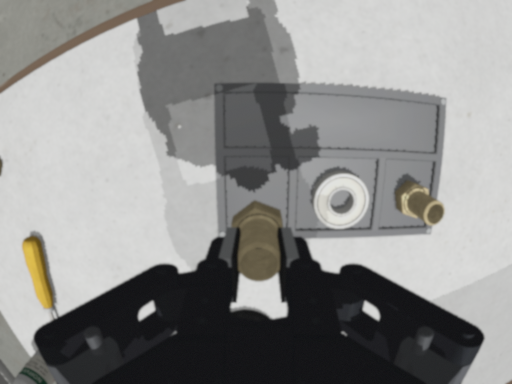

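The coupling is held upright over the left end recess, and the roll and first coupling are seated. I'll lower it now.

>>> {"method": "jog_arm", "body": {
  "deltas": [0, 0, 0.04, 0, 0, 0, -1, 0, 0, 0.06, 0, 0, 0, -1, 0, 0, 0.072, 0, 0, 0, -1, 0, 0, 0.072, 0, 0, 0, -1, 0, 0, 0.072, 0, 0, 0, -1]
}}

```text
time: 11.3
tool_pos: [0.5172, -0.0184, 0.0505]
tcp_rot: [0.407, 3.114, 0.0]
wrist_force: [-0.4, -0.3, -0.6]
width: 0.225
grip_force: 41.7
```

>>> {"method": "jog_arm", "body": {
  "deltas": [0, 0, 0.001, 0, 0, 0, -1, 0, 0, 0.001, 0, 0, 0, -0.2, 0, 0, 0.001, 0, 0, 0, -0.2, 0, 0, 0.001, 0, 0, 0, -0.2]
}}

```text
time: 11.7
tool_pos: [0.5158, -0.0188, 0.0494]
tcp_rot: [0.408, 3.114, 0.0]
wrist_force: [-0.4, 0.4, -0.0]
width: 0.399
grip_force: 0.0
```

```bash
python3 - <<'E'
from h import *
print(go((.54,-.285,.17),np.radians(72)))
E
```

```text
(array([-0.0921, -0.2509, -0.1206]), 'turn about tool z deg', np.float64(3.1), 'alt', np.float64(-176.9), 'q', array([-0.08,  0.18,  2.11,  0.  ,  0.85, -1.39]))
```

>>> {"method": "jog_arm", "body": {
  "deltas": [0, 0, -0.05, 0, 0, 0, -0.2, 0, 0, -0.1, 0, 0, 0, -0.2, -0.092, -0.251, -0.12, 0, 0, 3, 0.2, -0.092, -0.251, -0.12, 0, 0, 3, 0.2, -0.092, -0.251, -0.12, 0, 0, 3, 0.2, -0.092, -0.251, -0.12, 0, 0, 3, 0.2, -0.092, -0.251, -0.12, 0, 0, 3, 0.2, -0.092, -0.251, -0.12, 0, 0, 3, 0.2]
}}

```text
time: 12.5
tool_pos: [0.54, -0.2898, 0.1701]
tcp_rot: [0.495, 3.1, -0.003]
wrist_force: [0.4, 0.5, -0.3]
width: 0.6
grip_force: 0.0
```

>>> {"method": "jog_arm", "body": {
  "deltas": [0, 0, 0, 0, 0, 0, 0.2, 0, 0, 0, 0, 0, 0, 0.2]
}}

```text
time: 12.7
tool_pos: [0.5392, -0.2845, 0.1687]
tcp_rot: [-0.491, -3.102, -0.002]
wrist_force: [-0.1, 0.1, 0.6]
width: 0.6
grip_force: 0.0
```

```bash
python3 - <<'E'
from h import *
s=readout.read_state();print(s["tool_pos"],s["tcp_rot"],s["width"],s["wrist_force"],s["q"])
c=read_camera("wrist");im=c["color"];cv2.imwrite("pics/w7.png",im)
h=cv2.cvtColor(im,cv2.COLOR_BGR2HSV);m=cv2.inRange(h,(15,140,90),(35,255,255))
k=max(cv2.findContours(m,0,2)[0],key=cv2.contourArea);print(cv2.minAreaRect(k))
P=plane(c,k[:,0,:],.012,True)[:,:2].astype(np.float32);r=cv2.minAreaRect(P*1000);print(r,cv2.boxPoints(r))
E
```

```text
[ 0.5392166  -0.28447705  0.16865391] [-4.91178356e-01 -3.10202166e+00 -1.74929034e-03] 0.6002301843428076 [-0.13855874  0.08955861  0.5596306 ] [-5.26699879e-01  2.03483819e-01  1.82981093e+00  7.86994972e-04
  1.10956238e+00 -1.78377168e+00]
((252.5, 186.5), (91.0, 23.0), 90.0)
((542.640625, -290.683349609375), (21.988750457763672, 92.6373062133789), 72.27860260009766) [[ 495.17334 -287.05713]
 [ 583.4148  -315.25488]
 [ 590.1079  -294.30957]
 [ 501.86646 -266.11182]]
```

View pics/w7.png

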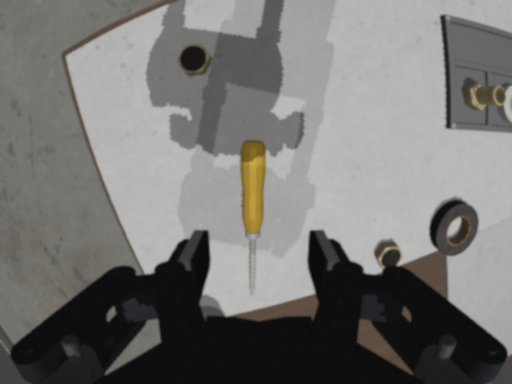

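The handle's centre is at (252,187), with the blade pointing away and the jaws already in line.

```bash
python3 - <<'E'
from h import *
print(go((.5426,-.2907,.022),np.radians(72.3)))
E
```

```text
(array([-0.0056, -0.0058,  0.1465]), 'turn about tool z deg', np.float64(-0.2), 'alt', np.float64(179.8), 'q', array([-0.53,  0.2 ,  1.83,  0.  ,  1.11, -1.78]))
```

>>> {"method": "jog_arm", "body": {
  "deltas": [-0.006, -0.006, 0.05, 0, 0, 0, 0.2, -0.006, -0.006, 0.1, 0, 0, 0, 0.2, -0.006, -0.006, 0.135, 0, 0, 0, 0.2, -0.006, -0.006, 0.146, 0, 0, 0, 0.2, -0.006, -0.006, 0.146, 0, 0, 0, 0.2, -0.006, -0.006, 0.146, 0, 0, 0, -1, -0.006, -0.006, 0.146, 0, 0, 0, -1, -0.006, -0.006, 0.146, 0, 0, 0, -1],
  "squeeze": 50
}}

```text
time: 13.55
tool_pos: [0.5458, -0.2937, 0.0262]
tcp_rot: [0.489, 3.098, -0.003]
wrist_force: [0.6, 0.5, 7.5]
width: 0.266
grip_force: 51.7
```

>>> {"method": "jog_arm", "body": {
  "deltas": [0, 0, 0, 0, 0, 0, -1, 0, 0, 0, 0, 0, 0, -1]
}}

```text
time: 13.75
tool_pos: [0.5458, -0.2937, 0.0262]
tcp_rot: [0.489, 3.098, -0.002]
wrist_force: [0.4, 0.7, 6.9]
width: 0.267
grip_force: 51.8
```

```bash
python3 - <<'E'
from h import *
s=readout.read_state();print(s["tool_pos"],s["q"])
print(go((.4745,.0638,.14),np.radians(-15.1)))
E
```

```text
[ 0.54580656 -0.29369328  0.02620914] [-5.34092176e-01  3.78959574e-01  1.90286268e+00  6.30575416e-04
  8.54352562e-01 -1.79189141e+00]
(array([ 0.1774,  0.318 , -0.115 ]), 'turn about tool z deg', np.float64(87.1), 'alt', np.float64(-92.9), 'q', array([-0.53,  0.38,  1.9 ,  0.  ,  0.85, -1.79]))
```

>>> {"method": "jog_arm", "body": {
  "deltas": [0, 0, -0.05, 0, 0, 0, -1, 0, 0, -0.1, 0, 0, 0, -1, 0.05, 0.1, -0.12, 0, 0, 20, -1, 0.09, 0.18, -0.12, 0, 0, 40, -1, 0.12, 0.24, -0.12, 0, 0, 50, -1, 0.15, 0.29, -0.12, 0, 0, 60, -1, 0.17, 0.34, -0.12, 0, 0, 60, -1, 0.178, 0.356, -0.12, 0, 0, 60, -1]
}}

```text
time: 14.55
tool_pos: [0.5005, -0.0105, 0.142]
tcp_rot: [1.738, 2.615, 0.002]
wrist_force: [0.6, 0.9, -0.4]
width: 0.27
grip_force: 50.7
```

```bash
python3 - <<'E'
from h import *
s=readout.read_state();print(s["tool_pos"],s["q"],s["width"])
print(go((.4842,.0995,.145),np.radians(-15.1)))
E
```

```text
[ 0.5005239  -0.01046611  0.1420023 ] [-7.07172693e-02  2.65330909e-02  2.08140663e+00  9.24621624e-05
  1.03159317e+00 -4.68321656e-01] 0.2697879443748664
(array([ 0.1077,  0.0275, -0.003 ]), 'turn about tool z deg', np.float64(37.9), 'alt', np.float64(-142.1), 'q', array([-0.07,  0.03,  2.08,  0.  ,  1.03, -0.47]))
```

>>> {"method": "jog_arm", "body": {
  "deltas": [0.05, 0.013, -0.003, 0, 0, 8, -1, 0.108, 0.028, -0.003, 0, 0, 16, -1, 0.108, 0.028, -0.003, 0, 0, 24, -1, 0.108, 0.028, -0.003, 0, 0, 32, -1, 0.108, 0.028, -0.003, 0, 0, 38, -1, 0.108, 0.028, -0.003, 0, 0, 38, -1, 0.108, 0.028, -0.003, 0, 0, 38, -1, 0.108, 0.028, -0.003, 0, 0, 38, -1]
}}

```text
time: 15.35
tool_pos: [0.4843, 0.098, 0.1442]
tcp_rot: [2.489, 1.917, 0.001]
wrist_force: [-0.3, 1.0, -0.8]
width: 0.269
grip_force: 50.7
```

```bash
python3 - <<'E'
from h import *
s=readout.read_state();print(s["tool_pos"],s["tcp_rot"],s["width"],s["wrist_force"],s["q"])
c=read_camera("wrist");im=c["color"];cv2.imwrite("pics/w8.png",im)
print(go((.4842,.0995,.033),np.radians(-15.1)))
E
```

```text
[0.48426004 0.09804104 0.14421353] [2.48883809e+00 1.91665640e+00 7.20449745e-04] 0.2689041547685872 [-0.34314186  1.0448021  -0.81937004] [ 1.49348694e-01  1.23028428e-02  2.09137997e+00 -1.88745126e-05
  1.03737615e+00  4.07670521e-01]
(array([ 0.0014, -0.0005,  0.1111]), 'turn about tool z deg', np.float64(0.3), 'alt', np.float64(-179.7), 'q', array([0.15, 0.01, 2.09, 0.  , 1.04, 0.41]))
```

View pics/w8.png

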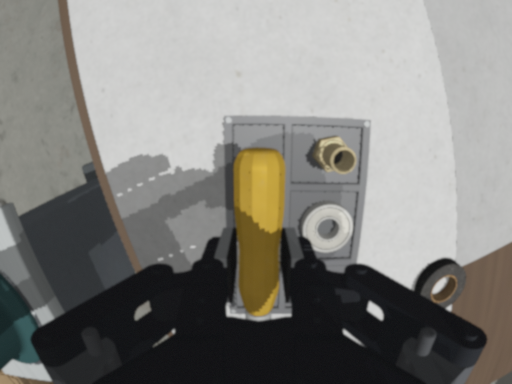

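The screwdriver is over the long recess and lined up with it; the handle end is at (260,149).

```bash
python3 - <<'E'
from h import *
c=read_camera("wrist");C=np.array([.5093,.0544]);a=np.radians(74.9);u=np.array([np.cos(a),np.sin(a)]);v=np.array([u[1],-u[0]])
for z in (.12,.13,.14):
  for p in plane(c,[(260,149),(235,200),(284,200),(260,315)],z,True)[:,:2]-C: print(z,(p@v*1000).round(1),(p@u*1000).round(1))
p=np.array([.4843,.098])-C;print(p@v,p@u)
E
```

```text
0.12 -35.2 84.7
0.12 -48.1 57.8
0.12 -22.3 57.9
0.12 -34.3 -17.8
0.13 -35.2 85.9
0.13 -47.3 60.8
0.13 -23.2 60.9
0.13 -34.5 -9.7
0.14 -35.3 87.1
0.14 -46.5 63.7
0.14 -24.1 63.9
0.14 -34.6 -1.7
-0.03549481234880006 0.03558199399026803
```

>>> {"method": "jog_arm", "body": {
  "deltas": [0.001, 0, 0.05, 0, 0, 0, -1, 0.001, 0, 0.085, 0, 0, 0, -1, 0.001, 0, 0.1, 0, 0, 0, -1, 0.001, 0, 0.108, 0, 0, 0, -1, 0.001, 0, 0.111, 0, 0, 0, -1, 0.001, 0, 0.111, 0, 0, 0, -1]
}}

```text
time: 16.05
tool_pos: [0.4851, 0.0993, 0.0334]
tcp_rot: [2.49, 1.915, 0.001]
wrist_force: [-0.5, -0.5, -0.8]
width: 0.266
grip_force: 50.8
```

>>> {"method": "jog_arm", "body": {
  "deltas": [0, 0, 0.001, 0, 0, 0, -1, 0, 0, 0.001, 0, 0, 0, -0.2, 0, 0, 0.001, 0, 0, 0, -0.2, 0, 0, 0.001, 0, 0, 0, -0.2]
}}

```text
time: 16.45
tool_pos: [0.4849, 0.0994, 0.0326]
tcp_rot: [2.49, 1.915, 0.002]
wrist_force: [0.1, 1.0, -0.4]
width: 0.4
grip_force: 0.0
```

>>> {"method": "jog_arm", "body": {
  "deltas": [0, 0, -0.04, 0, 0, 0, -0.2, 0, 0, -0.08, 0, 0, 0, -0.2, 0, 0, -0.13, 0, 0, 0, -0.2, 0, 0, -0.17, 0, 0, 0, -0.2, 0, 0, -0.17, 0, 0, 0, -0.2, 0, 0, -0.17, 0, 0, 0, -0.2]
}}

```text
time: 17.05
tool_pos: [0.4854, 0.0994, 0.2037]
tcp_rot: [2.489, 1.914, 0.005]
wrist_force: [0.5, -0.3, -0.2]
width: 0.402
grip_force: 0.0
```

```bash
python3 - <<'E'
from h import *
s=readout.read_state();print(s["tool_pos"],s["width"],s["wrist_force"])
c=read_camera("wrist");a=c["color"];b=read_camera("scene")["color"][120:350,130:400]
cv2.imwrite("pics/w9.png",np.hstack([a[:, :400],cv2.resize(b,(400,384))]))
E
```

```text
[0.48542918 0.099444   0.20369436] 0.402105753188491 [ 0.51144025 -0.2913269  -0.20773825]
```

View pics/w9.png

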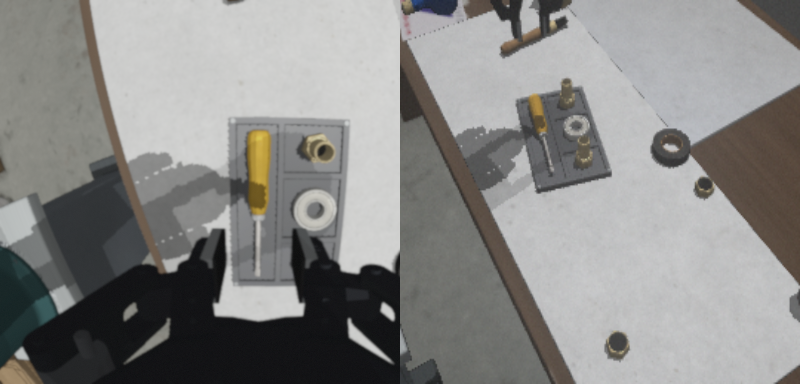

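The screwdriver lies in the long recess, and both couplings and the roll are in place. I'll do one numeric check on the second coupling, then hand in.

```bash
python3 - <<'E'
from h import *
c=read_camera("scene");C=np.array([.5093,.0544]);a=np.radians(74.9);u=np.array([np.cos(a),np.sin(a)]);v=np.array([u[1],-u[0]])
for n,px,z in [("cB",(253.5,216),.014),("cA",(243,181),.014),("corner",(222.5,234),.01)]:
  p=plane(c,px,z)[0,:2]-C;print(n,p@v,p@u)
E
```

```text
cB 0.022592418595647347 -0.07307734140209096
cA 0.027847516159079527 0.06349820973591387
corner -0.06703003713444644 -0.10741462528535574
```

```bash
python3 -c "
from h import *
print(finish_job())"
```

```text
the job is handed in; nothing more can be done
None
```

The kit tray is made up and handed in at about 17 s on the robot's clock: on my last camera check both couplings, the white roll and the screwdriver were in their recesses and the other parts looked undisturbed, but the hand-in gave no verdict.

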